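Stir the nodules with the heavy-headed pestle

TASK

Take the heavy-headed steel pestle out of its rest, gripping it at its balance point so that it comes up level, and carry it level until its head is over the steel mortar. Then tilt the head down into the mortar and stir the stone nodules round with it until nearly all of them have been shifted about a nodule's width from where they lay. Lift the pestle out, carry it back level in the same grip and set it down (do not drop it) in the same two notches with its head at the same end as before, leaving the nodules in the mortar, the mortar where it stands, and the other things alone.

Things in the scene. Friction and masses are not known exactly. Their poses are not given: they have to be found in the camera images.
- pestle_balance (a point): Balance point (centre of mass) of the loose round steel pestle, 0.55 kg, 388 mm long: heavy ball head 38 mm in diameter; handle 12 mm in diameter with a 16 mm end ball. The point is on the axis, 135.5 mm from the head's tip; x axis along the handle, away from the head. At the start it lies level in its rest, axis 60 mm above the bench
- pestle_tip (a point): Tip of the pestle's heavy head, on its axis, 135.5 mm from the balance point (axes as those of the balance point)
- rest: Fixed steel tool rest, either left or right of the mortar: plate 230 x 150 x 8 mm with four posts, 8 mm thick, ending in V notches open to the top (mouth 42 mm, lips 73 mm up). Origin under the plate's centre; x along the two lanes, y across. Posts at x = -95 and +95 mm; lanes at y = +40 mm (pestle) and y = -40 mm (glass rod). The pestle's head overhangs the -x end
- rest_place (a point): Where the pestle's balance point belongs when it lies in the rest: in the +y lane, 60 mm above the bench, 30 mm towards the head side (-x) of the rest's centre; axes as those of the rest, so the pestle's x axis lies along this x axis
- mortar: Stainless-steel mortar, about 2 kg, loose on the bench: a round open bowl. Origin at the centre of its underside, z up. Outer diameter 196 mm at the rim, 152 mm at the foot; rim 50 mm high. Inside, a flat floor about 146 mm in diameter lies 12 mm above the bench and the sides slope out straight to a mouth about 175 mm wide
- nodule0: Hard, smooth stone nodule, lumpy, about 28 x 22 x 22 mm, 15 g, loose on the floor of the mortar; origin near its middle, about 11 mm above what it lies on; at the start the six lie in a rough ring, 36 mm from the mortar's centre
- nodule1: Hard, smooth stone nodule, lumpy, about 28 x 22 x 22 mm, 15 g, loose on the floor of the mortar; origin near its middle, about 11 mm above what it lies on
- nodule2: Hard, smooth stone nodule, lumpy, about 28 x 22 x 22 mm, 15 g, loose on the floor of the mortar; origin near its middle, about 11 mm above what it lies on
- nodule3: Hard, smooth stone nodule, lumpy, about 28 x 22 x 22 mm, 15 g, loose on the floor of the mortar; origin near its middle, about 11 mm above what it lies on
- nodule4: Hard, smooth stone nodule, lumpy, about 28 x 22 x 22 mm, 15 g, loose on the floor of the mortar; origin near its middle, about 11 mm above what it lies on
- nodule5: Hard, smooth stone nodule, lumpy, about 28 x 22 x 22 mm, 15 g, loose on the floor of the mortar; origin near its middle, about 11 mm above what it lies on
- petri_center (a point): Bystander: covered glass petri dish, 85 mm in diameter, 17 mm high, between rest and mortar; its centre, 8 mm up
- dropper_center (a point): Bystander: white dropper bottle, 34 mm in diameter, 85 mm high; its centre, 42 mm up
- jar_center (a point): Bystander: amber glass jar, 56 mm in diameter, 75 mm high; its centre, 37 mm up
- white_box_center (a point): Bystander: white slide box, 97 x 77 x 35 mm; its centre, 17 mm up
- red_box_center (a point): Bystander: red slide box, 97 x 77 x 35 mm; its centre, 17 mm up
- glass_rod_center (a point): Bystander: green-tinted glass rod, 8 mm in diameter, 268 mm long, lying in the other lane of the rest, 57 mm above the bench and 80 mm beside the pestle; its centre

How it is judged:
By the outcome, as a careful person would: the job done as asked, in the order asked, and still so for the second after the job is handed in, with the robot touching nothing.
It also fails if it takes over 67 s, if anything falls off the work surface, if the arm or the gripper's body presses on something with over 40 N, if the wrist force passes 120 N, or if a joint passes its speed limit or range.

ROBOT

A 6-joint arm with a two-finger parallel gripper is mounted at the origin on the work surface. World frame = base frame: x ahead of the robot, y to its left, z up, the work surface at z = 0. Lengths are in m, angles in rad, forces in N, time in s.
With the tool pointing down it reaches from about 0.375 to 0.925 m from the base axis. Payload 5.7 kg.
Tool frame: the origin (TCP) lies between the finger pads; the fingertips stand ahead of it and the grasp point (between the pads) lies 5 mm behind it (env.finger_overhang is the z of the fingertips in the tool frame, in m); z points along the fingers, y is the line along which they close (so a half turn about z gives the same grasp; the last joint's range is limited). The gripper opens to 85 mm and grips with 20 to 120 N. Pads are 22 mm wide; open, the fingers measure 114 mm over their backs; the gripper's body (76 mm by 85 mm) begins 54 mm behind the grasp point. The pads swing forward as they close: fully open they stand 13 mm farther back than shut.
Start: joints at [0.994, 0.359, 1.51, -0, 1.272, -0.115], TCP at [0.267, 0.537, 0.245] pointing down, gripper open.
Joint ranges: [-2.97, 2.97], [-1.01, 2.36], [0.21, 2.38], [-0.96, 4.11], [0.2, 2.71], [-2.98, 2.98]. Speed limits (rad/s): [2.39, 2.39, 3.14, 3.14, 3.14, 3.14].

INTERFACE

Orientations are given as a unit quaternion [x, y, z, w].
In Python, from workcell import env gives the robot as it stands. Calls block until the motion is done:
- env.goto(position, orientation): joint-space move of the TCP to a pose.
- env.movel(position, feed=0.15, rotation=None, max_force=None): straight line of the TCP; rotation=None keeps the orientation; feed is the mean speed in m/s. With max_force (N) it stops when the force on the tool has changed by that much, and returns True; else False.
- env.set_joints(angles): joint-space move.
- env.command_gripper(opening): finger opening in m; the grip force is fixed at half the most; returns when the fingers have stopped.
- env.dwell(seconds).
- env.inverse_kinematics(position, orientation): joint angles nearest the present ones, or None.
- env.sense(): the state.
- env.camera(name): name is "scene" or "side" or "wrist"; returns (picture, depth): 400x640x3 uint8, red, green, blue; 400x640 float32, m along the optical axis (not along the pixel's ray), 0 where there is no reading.
- env.get_calibration(name): a dict with "vfov" (degrees; the focal length in pixels is half the picture's height over the tangent of half this angle, whatever the lens; pixels are square), "cx", "cy" (the principal point, pixels), "R" (3x3) and "t" (3): a world point X has camera coordinates R X + t. Camera axes: x right, y down, z forward; pixel columns grow to the right and rows downward; lengths in m; the calibration is good to about 2 mm. A picture is of the moment at which its call begins: read the wrist's pose just before it. get_calibration takes no time and is no camera call; for the wrist camera it gives the pose at the moment of the call.
A pose or a line that the arm cannot do raises env.IKError and nothing moves.
- env.finish_job(): hands the job in; it is judged then, once.
The state is a dict: "t": time; "joint_pos": joint angles; "qvel": joint speeds; "effort": joint torques, N m; "tool_pos": TCP position; "eef_rot": TCP orientation; "ft_force": force on the tool from outside, world axes, zero at the start; "moment": the same for the moment, N m; "finger_gap": finger opening in m; "gripper_force": force on a finger pad.
Only numpy, scipy, OpenCV 4.12 (cv2) and the standard library are available. Lean on these libraries where they do the work, as an engineer would, in place of code of your own. Each camera call takes 0.05 s, during which the arm holds its last target. There are 200 camera calls.

## Working session

There is one attempt and no reset: what is moved stays moved. The work goes in short steps, each a Python script; the robot and the scene stay as the last script left them, time stands still between calls to the robot, and variables do not carry over. Pictures are saved under pics/ and viewed, at most 13 in all, crops included, and the job is handed in when it is done.

```bash
ls; mkdir -p pics; python3 - <<'E'
from workcell import env
import cv2,numpy as np
for n in("scene","side"):
    p,d=env.camera(n);c=env.get_calibration(n);np.savez(f"pics/{n}0.npz",p=p,d=d,**c)
    cv2.imwrite(f"pics/{n}0.png",p[:,:,::-1]);print(n,c)
print(env.sense(),env.finger_overhang)
E
```

```text
pics
scene {'vfov': 46.38052351518014, 'cx': 318.5790570959258, 'cy': 204.41930494657626, 'R': array([[-0.79086542,  0.61164427, -0.02057102],
       [ 0.43862663,  0.54306961, -0.71601821],
       [-0.42677694, -0.57529704, -0.69777844]]), 't': array([ 0.37379202, -0.17571314,  1.45020591])}
side {'vfov': 47.30501838309631, 'cx': 322.37481178012735, 'cy': 201.5344248434747, 'R': array([[-0.70859091, -0.70550453, -0.01273852],
       [-0.32830188,  0.34561058, -0.87907406],
       [ 0.6245933 , -0.61872181, -0.47651498]]), 't': array([0.33973885, 0.23165892, 0.82778441])}
{'t': 0.1, 'joint_pos': array([ 9.93912102e-01,  3.59447036e-01,  1.51132050e+00,  1.00891871e-05,
        1.27247345e+00, -1.15096251e-01]), 'qvel': array([ 0.00190052, -0.00230976, -0.00226446, -0.00086401, -0.00154896,
        0.00052492]), 'effort': array([-5.90551681e-04, -5.28651059e+01, -2.79350746e+01, -3.90259092e-04,
        4.90104852e-03,  8.99086331e-05]), 'tool_pos': array([0.26701515, 0.53666745, 0.24453064]), 'eef_rot': array([ 2.28849247e-01,  9.73461526e-01, -7.73692976e-04, -2.84033620e-04]), 'ft_force': array([-0.64452211, -0.21344512, -0.12506189]), 'moment': array([-0.00966935, -0.01032475,  0.0116988 ]), 'gripper_force': 0.0, 'finger_gap': 0.08503727677712888} 0.014
```

View pics/scene0.png

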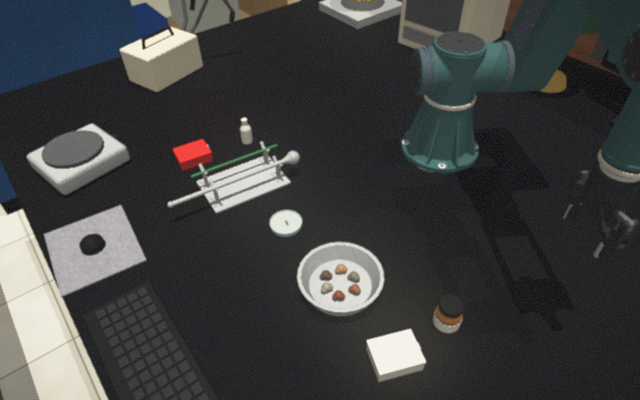

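View pics/side0.png

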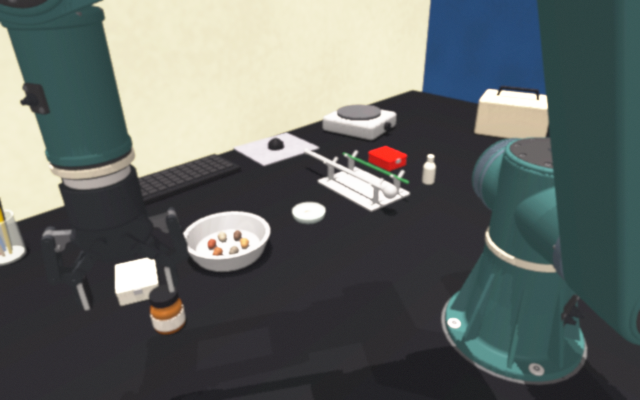

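Scene view: the pestle runs from its head at (292,158) to its end ball at (171,204). The mortar is at (341,278), the petri dish at (286,222) and the jar at (448,314). In the side view the head is at (390,190) and the end ball near (309,153).

```bash
cat > h.py <<'E'
import numpy as np,cv2
from workcell import env
from scipy.spatial.transform import Rotation as Ro
def ray(c,u,v):
    f=200/np.tan(np.radians(c["vfov"])/2);R=c["R"]
    d=R.T@np.array([(u-c["cx"])/f,(v-c["cy"])/f,1]);o=-R.T@c["t"];return o,d
def onz(c,u,v,z):
    o,d=ray(c,u,v);return o+d*(z-o[2])/d[2]
def cloud(c,d):
    f=200/np.tan(np.radians(c["vfov"])/2);v,u=np.mgrid[:400,:640]
    P=np.stack([(u-c["cx"])/f*d,(v-c["cy"])/f*d,d],-1);return (P-c["t"])@c["R"]
E
python3 - <<'E'
from h import *
S={n:dict(np.load(f"pics/{n}0.npz")) for n in("scene","side")}
pts={"head":(292.5,158,.06),"end":(171.5,204.5,.06),"petri":(286,222,.008),"drop":(246,132,.04),"jar":(448,314,.037),"wbox":(396,352,.03),"mortfloor":(341,283,.012),"red":(192,153,.035)}
c=S["scene"]
for k,(u,v,z) in pts.items(): print(k,onz(c,u,v,z).round(3))
print("side",onz(S["side"],391,190,.06).round(3),onz(S["side"],309,153,.06).round(3))
for n in S:
    P=cloud(S[n],S[n]["d"]);ok=(S[n]["d"]>0)
    m=onz(c,341,283,.012)
    rim=ok&(P[...,2]>.042)&(P[...,2]<.06)&(np.hypot(P[...,0]-m[0],P[...,1]-m[1])<.12)
    q=P[rim][:,:2];A=np.c_[2*q,np.ones(len(q))];s=np.linalg.lstsq(A,(q**2).sum(1),rcond=None)[0]
    print(n,"rim",s[:2],np.sqrt(s[2]+s[:2]@s[:2]),len(q))
E
```

```text
head [ 0.423 -0.183  0.06 ]
end [ 0.778 -0.225  0.06 ]
petri [ 0.557 -0.031  0.008]
drop [ 0.447 -0.403  0.04 ]
jar [0.458 0.428 0.037]
wbox [0.601 0.42  0.03 ]
mortfloor [0.571 0.212 0.012]
red [ 0.627 -0.42   0.035]
side [ 0.426 -0.2    0.06 ] [ 0.764 -0.228  0.06 ]
scene rim [0.57689748 0.21471082] 0.09124108943703606 1221
side rim [0.57222599 0.21226873] 0.09101925494675024 1052
```

```bash
cat >> h.py <<'E'
def pose(yaw,th=0,flip=True):
    """tool down, pestle x axis (away from head) at yaw (rad); th = head tilted down. flip: tool x points to the head"""
    a=np.array([np.cos(yaw)*np.cos(th),np.sin(yaw)*np.cos(th),np.sin(th)])   # pestle axis, head->end
    zt=np.array([np.cos(yaw)*np.sin(th),np.sin(yaw)*np.sin(th),-np.cos(th)])
    x=-a if flip else a
    return Ro.from_matrix(np.c_[x,np.cross(zt,x),zt]).as_quat()
E
python3 - <<'E'
from h import *
yaw=np.arctan2(-.035,.35)
for fl in(True,False):
    for p,y,th in(((.54,-.2,.3),yaw,0),((.54,-.2,.055),yaw,0),((.575+.078,.213+.028,.115),.35,.75)):
        print(fl,env.inverse_kinematics(p,pose(y,th,fl)))
s=env.sense()["joint_pos"];ja=[env.inverse_kinematics((.54,-.2,.3),pose(yaw,0,f)) for f in(True,False)]
i=0 if ja[1] is None or (ja[0] is not None and abs(ja[0][5])<=abs(ja[1][5])) else 1
fl=i==0
env.goto((.52,-.2,.33),pose(yaw,0,fl));env.dwell(.2)
c=env.get_calibration("wrist");p,d=env.camera("wrist");np.savez("pics/w1.npz",p=p,d=d,**c);cv2.imwrite("pics/w1.png",p[:,:,::-1])
s=env.sense();print(fl,s["t"],s["tool_pos"],s["joint_pos"],c["vfov"],-c["R"].T@c["t"])
E
```

```text
True [-4.74642788e-01  2.79514437e-01  1.48898951e+00 -4.44089210e-16
  1.37308871e+00 -1.94577046e+00]
True [-4.74642788e-01  5.55528288e-01  1.74221695e+00 -4.44089210e-16
  8.43847411e-01 -1.94577046e+00]
True None
False [-4.74642788e-01  2.79514437e-01  1.48898951e+00 -4.44089210e-16
  1.37308871e+00  1.19582219e+00]
False [-4.74642788e-01  5.55528288e-01  1.74221695e+00 -4.44089210e-16
  8.43847411e-01  1.19582219e+00]
False None
False 3.1167 [ 0.52013463 -0.19961549  0.32997671] [-4.90464634e-01  2.30541116e-01  1.48302988e+00  5.17967669e-05
  1.42807197e+00  1.17926518e+00] 67.73174717440139 [ 0.58628278 -0.20528847  0.45765951]
```

View pics/w1.png

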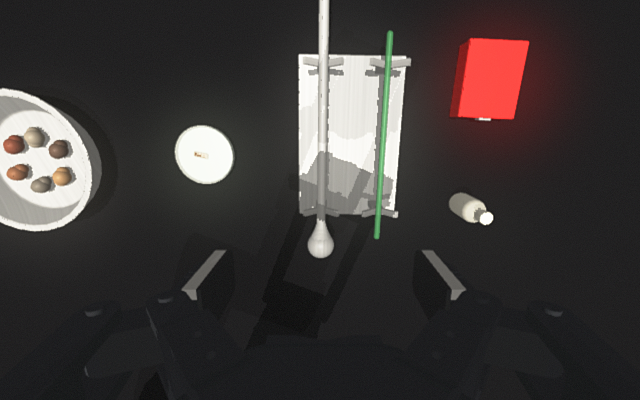

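The wrist view shows the pestle head ball at about (320.5,244), with the handle running up to (324,0). The rest plate is at (300–408, 55–215), the rod is to its right, and all six nodules are visible on the left.

```bash
python3 - <<'E'
from h import *
c=dict(np.load("pics/w1.npz"));p=c["p"].astype(int);d=c["d"]
br=(p.min(2)>110)
# handle centre per row between plate & image top, and head circle
P=cloud(c,d)
m=(P[...,2]>.05)&(d>0)&(abs(P[...,1]+.2)<.045)&(P[...,0]>.38);m[260:]=0
for r in(5,20,35,50,90,110,130,150,200): 
    u=np.where(m[r,300:345])[0]+300; print(r,u.min() if len(u) else 0,u.max() if len(u) else 0, np.round(onz(c,u.mean(),r,.06),4) if len(u) else "")
hd=m.copy();hd[:222]=0;ys,xs=np.where(hd&(np.arange(640)>300)&(np.arange(640)<342))
(x,y),r=cv2.minEnclosingCircle(np.c_[xs,ys][ys>232].astype(np.float32));print("head",x,y,r,ys.max(),onz(c,x,y,.06))
h=P[hd];print("head top z",np.percentile(h[:,2],[50,99]),"cloud y", np.median(h[:,1]))
# plate extent
pl=(P[...,2]>0.003)&(P[...,2]<.014)&(d>0)&(p.min(2)>60)&(P[...,0]>.4)&(P[...,0]<.75)&(P[...,1]<-.12)&(P[...,1]>-.36)
q=P[pl][:,:2].astype(np.float32);print("plate",cv2.minAreaRect(q),np.median(P[pl][:,2]))
R=[]
for yaw in np.radians(np.arange(-180,180,15)):
  for th in(.5,.6,.7,.8):
    ok=0;js=[]
    for a in np.arange(0,2*np.pi,np.pi/4):
      b=np.array([.575+.045*np.cos(a),.213+.045*np.sin(a),.034]);ax=np.array([np.cos(yaw)*np.cos(th),np.sin(yaw)*np.cos(th),np.sin(th)])
      for f in(False,):
        q=pose(yaw,th,f);z=Ro.from_quat(q).as_matrix()[:,2]
        j=env.inverse_kinematics(b+.1165*ax+.005*z,q);ok+=j is not None
        if j is not None: js.append(j)
    if ok==8: js=np.array(js);print(round(np.degrees(yaw)),th,js.min(0).round(2),js.max(0).round(2))
E
```

```text
5 319 328 [ 0.721  -0.2195  0.06  ]
20 319 328 [ 0.7055 -0.2175  0.06  ]
35 319 328 [ 0.6897 -0.216   0.06  ]
50 319 328 [ 0.6734 -0.2143  0.06  ]
90 318 327 [ 0.6283 -0.2087  0.06  ]
110 318 327 [ 0.6046 -0.2062  0.06  ]
130 318 326 [ 0.5801 -0.2031  0.06  ]
150 318 326 [ 0.5547 -0.2006  0.06  ]
200 317 325 [ 0.4873 -0.1924  0.06  ]
head 320.5 244.25 13.520917892456055 257 [ 0.42235113 -0.18505725  0.06      ]
head top z [0.0732942  0.34119184] cloud y -0.1864830879401685
plate ((0.5609341263771057, -0.24177640676498413), (0.14973995089530945, 0.2305382788181305), 83.1681900024414) 0.007235633818251502
-180 0.5 [ 0.15  0.63  1.4   0.07  1.39 -1.45] [ 0.28  0.73  1.61  0.13  1.51 -1.34]
-180 0.6 [ 0.14  0.68  1.31  0.08  1.52 -1.45] [ 0.27  0.78  1.53  0.15  1.65 -1.34]
-180 0.7 [ 0.14  0.73  1.22  0.09  1.65 -1.45] [ 0.26  0.83  1.45  0.17  1.78 -1.35]
-180 0.8 [ 0.13  0.79  1.13  0.1   1.77 -1.45] [ 0.25  0.89  1.37  0.18  1.92 -1.35]
-165 0.5 [ 0.18  0.64  1.39 -0.04  1.4  -1.64] [ 0.31  0.73  1.6   0.02  1.52 -1.53]
-165 0.6 [ 0.18  0.69  1.29 -0.04  1.54 -1.64] [ 0.31  0.78  1.5
[... 5322 characters left out ...]
.8   1.57  0.59  1.61 -0.89]
150 0.5 [ 0.1   0.61  1.44  0.29  1.28 -1.07] [ 0.24  0.71  1.66  0.35  1.4  -0.96]
150 0.6 [ 0.07  0.65  1.38  0.32  1.39 -1.1 ] [ 0.2   0.75  1.6   0.39  1.52 -0.99]
150 0.7 [ 0.04  0.69  1.31  0.35  1.5  -1.12] [ 0.17  0.79  1.54  0.42  1.63 -1.01]
150 0.8 [ 0.02  0.74  1.25  0.38  1.61 -1.13] [ 0.14  0.84  1.49  0.46  1.74 -1.02]
165 0.5 [ 0.13  0.63  1.42  0.19  1.34 -1.26] [ 0.26  0.72  1.63  0.24  1.47 -1.14]
165 0.6 [ 0.11  0.67  1.34  0.2   1.47 -1.27] [ 0.23  0.76  1.56  0.27  1.6  -1.16]
165 0.7 [ 0.09  0.72  1.26  0.22  1.59 -1.28] [ 0.21  0.81  1.49  0.3   1.73 -1.17]
165 0.8 [ 0.07  0.77  1.17  0.24  1.71 -1.28] [ 0.19  0.87  1.42  0.33  1.85 -1.17]
```

```bash
cat >> h.py <<'E'
Y0=-.116; G=np.array([.5375,-.1987,.055])
def avg(n=10):
    a=[]
    for _ in range(n): env.dwell(.02);s=env.sense();a.append(np.r_[s["ft_force"],s["moment"]])
    return np.mean(a,0).round(3)
def snap(n,k):
    c=env.get_calibration(n);p,d=env.camera(n);np.savez(f"pics/{k}.npz",p=p,d=d,**c);cv2.imwrite(f"pics/{k}.png",p[:,:,::-1]);return c,p,d
E
python3 - <<'E'
from h import *
q=pose(Y0,0,False)
env.command_gripper(.06)
env.goto(G+[0,0,.07],q)
print(env.movel(G,feed=.08,max_force=15));env.dwell(.2);print(avg())
env.command_gripper(0);s=env.sense();print(s["t"],s["tool_pos"],s["finger_gap"],s["gripper_force"]);print(avg())
env.movel(G+[0,0,.04],feed=.05);env.dwell(.2);print(avg(15))
snap("side","s2");c,p,d=snap("wrist","w2")
print(env.sense()["t"],env.sense()["gripper_force"])
s=cv2.imread("pics/s2.png")[100:230,270:450];cv2.imwrite("pics/s2c.png",np.vstack([cv2.resize(s,(400,289),interpolation=2),cv2.resize(cv2.cvtColor(p,cv2.COLOR_RGB2BGR),(400,250))]))
E
```

```text
False
[-0.092 -0.098  0.267 -0.004  0.017 -0.003]
6.225 [ 0.53747526 -0.19863653  0.05509474] 0.010145262251030962 58.40182542800903
[-0.244  0.964  2.395  0.107  0.068 -0.009]
[ 2.630e-01 -1.020e-01 -5.776e+00 -1.000e-03 -7.000e-03  2.000e-03]
7.8917 58.33451986312866
```

View pics/s2c.png

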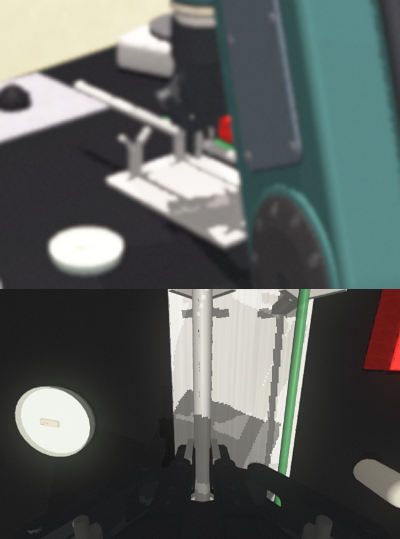

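The pestle is in the grip and clear of both notches. The wrist view shows it still lined up with its lane, and the moment reads close to zero. Next I check that it is level and carry it over.

```bash
cat >> h.py <<'E'
def tcp(b,yaw,th):
    """TCP pose that puts the head-ball centre at b"""
    q=pose(yaw,th,False);M=Ro.from_quat(q).as_matrix();return np.asarray(b)+.1155*M[:,0]-.005*M[:,2]*-1*1.0,q
E
python3 - <<'E'
from h import *
c=dict(np.load("pics/w2.npz"));P=cloud(c,c["d"])
m=(c["d"]>0)&(P[...,2]>.08)&(P[...,2]<.13)&(P[...,0]>.59)&(abs(P[...,1]+.2+.116*(P[...,0]-.537))<.02)
x,z=P[m][:,0],P[m][:,2];k=np.polyfit(x,z,1);print("slope deg",np.degrees(k[0]),"top z at grip",np.polyval(k,.537),m.sum())
for n,px in(("scene0",(340,282.2)),("w1",(37.7,160.7)),("side0",(229,244))):
    cc=dict(np.load(f"pics/{n}.npz"));print(n,onz(cc,*px,.023).round(4))
cc=dict(np.load("pics/w1.npz"));print("nods",[onz(cc,u,v,.025)[:2].round(3).tolist() for u,v in((14,145),(35,137),(58,149),(62,176),(40,185),(17,172))])
if abs(np.degrees(k[0]))<2.5:
    env.movel(G+[0,0,.16],feed=.15)
    p,q=tcp((.5745,.2135,.22),np.pi/2,0);env.goto(p,q);env.dwell(.2)
    snap("scene","s3");snap("side","s3b");cc,pp,d=snap("wrist","w3");s=env.sense();print(s["t"],s["tool_pos"],avg())
    a=cv2.imread("pics/s3.png")[110:350,220:540];b=cv2.imread("pics/w3.png")
    cv2.imwrite("pics/s3c.png",np.hstack([cv2.resize(a,(400,300)),cv2.resize(b,(400,300))]))
E
```

```text
slope deg -0.026648069850284374 top z at grip 0.10363635785731797 4981
scene0 [0.5765 0.2149 0.023 ]
w1 [0.5774 0.212  0.023 ]
side0 [0.5703 0.2106 0.023 ]
nods [[0.602, 0.236], [0.61, 0.202], [0.591, 0.175], [0.552, 0.182], [0.542, 0.219], [0.564, 0.246]]
11.1083 [0.57473505 0.32852266 0.21507909] [ 1.150e-01 -2.260e-01 -5.495e+00  6.000e-03  6.000e-03  2.000e-03]
```

View pics/s3c.png

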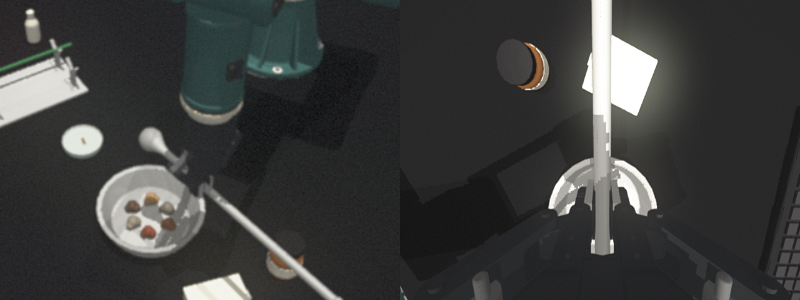

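The left crop shows the pestle level with its head ball above the mortar, and the nodules still in their ring. Next I tilt, lower the head and stir.

```bash
cat >> h.py <<'E'
C=np.array([.5755,.213]); YM=np.pi/2; TH=.75; ZB=.034
def ball(r,a,z=ZB):
    return tcp((C[0]+r*np.cos(a),C[1]+r*np.sin(a),z),YM,TH)
def stir(pts,feed=.1,mf=25):
    fm=0
    for r,a in pts:
        hit=env.movel(ball(r,a)[0],feed=feed,max_force=mf);f=env.sense()["ft_force"];fm=max(fm,np.linalg.norm(f-[0,0,-5.5]))
        if hit: print("hit",r,a,f);break
    s=env.sense();print("t",s["t"],"fmax",fm,s["gripper_force"],s["tool_pos"])
E
python3 - <<'E'
from h import *
c=dict(np.load("pics/s3.npz"));print("ball",onz(c,340,220.5,.22))
for z,th in((.17,.37),(.14,TH)):
    p,q=tcp((*C,z),YM,th);env.goto(p,q)
print(avg(5));print("t",env.sense()["t"])
print(env.movel(ball(0,0,.034)[0],feed=.07,max_force=8),env.sense()["tool_pos"]-ball(0,0)[0],avg(5))
n=16;stir([(30*min(1,i/8)*1e-3,2*np.pi*i/n) for i in range(1,n+9)])
snap("scene","s4");snap("side","s4b")
a=cv2.imread("pics/s4.png")[220:330,270:410];b=cv2.imread("pics/s4b.png")[190:290,150:310]
cv2.imwrite("pics/s4c.png",np.hstack([cv2.resize(a,(400,314)),cv2.resize(b,(400,314))]))
E
```

```text
ball [0.57435687 0.20879931 0.22      ]
[-3.100e-02  1.370e-01 -5.553e+00 -8.630e-01 -4.000e-03  3.000e-03]
t 12.3583
False [3.09821514e-04 3.04475335e-05 4.83634434e-04] [-1.97e-01  1.61e-01 -6.00e+00 -8.96e-01  1.60e-02  4.00e-03]
t 20.3917 fmax 1.5075167887920393 58.78140091896057 [0.54600378 0.30064253 0.1091428 ]
```

View pics/s4c.png

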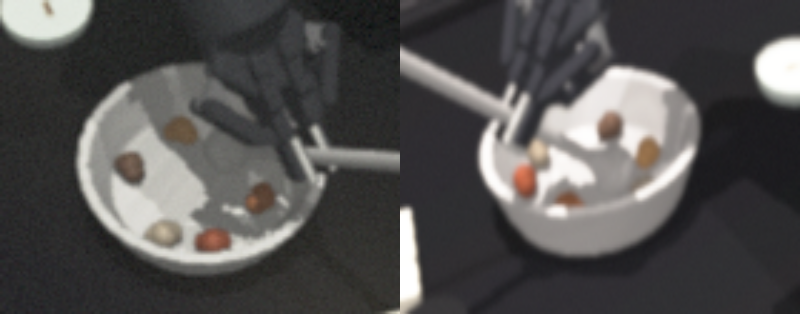

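The nodules have been pushed outward to the wall, so I will sweep a wider circle to plough them along it.

```bash
python3 - <<'E'
from h import *
n=16;a0=np.pi
stir([((30+20*min(1,i/3))*1e-3,a0+2*np.pi*i/n) for i in range(1,n+3)],feed=.12,mf=15)
env.movel(ball(0,0)[0],feed=.12,max_force=20)
env.movel(ball(0,0,.15)[0],feed=.15);env.dwell(.1)
snap("scene","s5");snap("side","s5b");print(env.sense()["t"],avg(5))
a=cv2.imread("pics/s5.png")[220:330,270:410];b=cv2.imread("pics/s5b.png")[190:290,150:310]
cv2.imwrite("pics/s5c.png",np.hstack([cv2.resize(a,(400,314)),cv2.resize(b,(400,314))]))
E
```

```text
hit 0.05 4.319689898685965 [ 0.58548135  0.376128   -6.27079609]
t 21.2667 fmax 6.345705302711999 59.8963862657547 [0.55408812 0.26112673 0.11214238]
22.925 [-0.032 -0.212 -5.52  -0.908 -0.026 -0.006]
```

View pics/s5c.png

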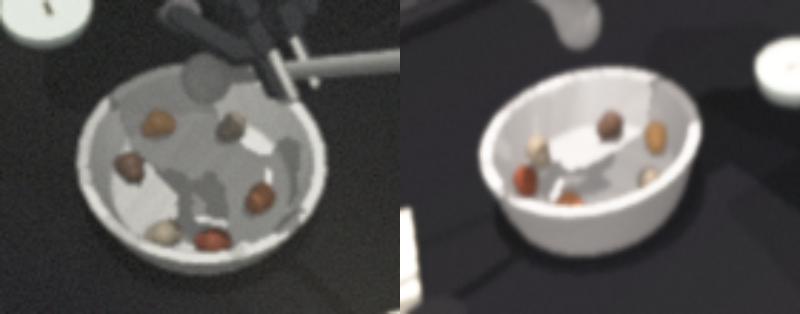

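All six are visible. In the left crop they sit at (157,123), (232,128), (130,166), (260,198), (163,232) and (212,240).

```bash
cat >> h.py <<'E'
def rimfit(k):
    c=dict(np.load(f"pics/{k}.npz"));P=cloud(c,c["d"]);m=(c["d"]>0)&(P[...,2]>.042)&(P[...,2]<.056)
    r=np.hypot(P[...,0]-C[0],P[...,1]-C[1]);q=P[m&(r<.105)&(r>.08)][:,:2]
    for _ in range(3):
        s=np.linalg.lstsq(np.c_[2*q,np.ones(len(q))],(q**2).sum(1),rcond=None)[0];e=np.hypot(*(q-s[:2]).T);q=q[abs(e-np.median(e))<.006]
    return s[:2].round(4),len(q)
def nod(k,px):
    c=dict(np.load(f"pics/{k}.npz"))
    for u,v in px:
        w=onz(c,u,v,.026)[:2];r=w-C;print(w.round(3),"r",np.hypot(*r).round(3),"ang",np.degrees(np.arctan2(r[1],r[0])).round(0))
E
python3 - <<'E'
from h import *
print(rimfit("scene0"),rimfit("s5"),rimfit("side0"),rimfit("s5b"))
print("before");nod("scene0",((326,275),(341,268.5),(354,277),(354,289),(338,296),(327,287.5)))
print("now");nod("s5",[(270+x/2.857,220+y/2.857) for x,y in((130,166),(157,123),(232,128),(260,198),(212,240),(163,232))])
E
```

```text
(array([0.5772, 0.2151]), 1122) (array([0.5777, 0.215 ]), 931) (array([0.5716, 0.2125]), 956) (array([0.5719, 0.2124]), 1026)
before
[0.59  0.181] r 0.035 ang -66.0
[0.551 0.188] r 0.035 ang -134.0
[0.544 0.225] r 0.034 ang 159.0
[0.565 0.25 ] r 0.039 ang 105.0
[0.605 0.243] r 0.042 ang 45.0
[0.61 0.21] r 0.035 ang -6.0
now
[0.614 0.173] r 0.056 ang -46.0
[0.57  0.152] r 0.061 ang -95.0
[0.525 0.194] r 0.053 ang -160.0
[0.554 0.261] r 0.053 ang 115.0
[0.608 0.267] r 0.063 ang 59.0
[0.633 0.238] r 0.062 ang 24.0
```

Measured moves are 25, 41, 36, 16, 24 and 36 mm, and the mortar has not moved. I'll add two targeted sweeps for the nodules that have moved least.

```bash
python3 - <<'E'
from h import *
R=np.radians
print(env.movel(ball(0,0)[0],feed=.12,max_force=12))
stir([(.046,R(-8))]+[(.046,R(a)) for a in range(8,57,16)],feed=.08,mf=20)
env.movel(ball(0,0)[0],feed=.12)
stir([(.046,R(-72)),(.046,R(-55)),(.046,R(-38))],feed=.08,mf=20)
env.movel(ball(0,0)[0],feed=.12)
env.movel(ball(0,0,.15)[0],feed=.15);env.dwell(.1)
snap("scene","s6");snap("side","s6b");print(env.sense()["t"],avg(5),rimfit("s6"),rimfit("s6b"))
a=cv2.imread("pics/s6.png")[220:330,270:410];b=cv2.imread("pics/s6b.png")[190:290,150:310]
cv2.imwrite("pics/s6c.png",np.hstack([cv2.resize(a,(400,314)),cv2.resize(b,(400,314))]))
E
```

```text
False
t 26.0833 fmax 4.676534521912661 60.16414761543274 [0.60135694 0.33912681 0.1091429 ]
t 27.975 fmax 10.501403954051478 63.13549876213074 [0.61063009 0.27263186 0.1087989 ]
29.6333 [ 0.169 -0.237 -5.738 -0.946  0.015 -0.02 ] (array([0.5778, 0.2151]), 953) (array([0.5717, 0.2126]), 1022)
```

View pics/s6c.png

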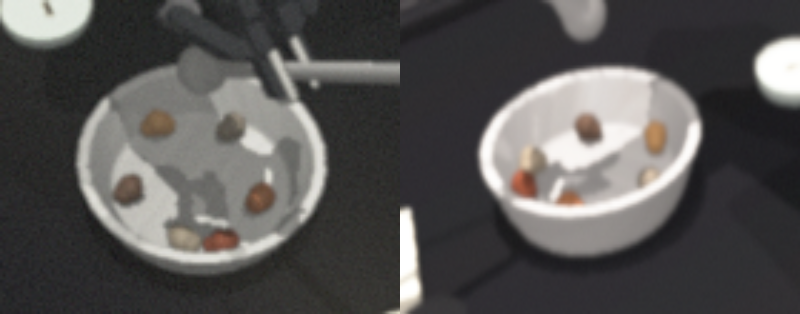

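The dark red nodule at (260,198) still has only about 16 mm of travel, and the handle looks slightly turned in the grip. I'll measure that in the wrist camera's own frame.

```bash
cat >> h.py <<'E'
def handle(k):
    """handle in the camera (tool-fixed) frame: in-picture line and depth slope, degrees"""
    c=dict(np.load(f"pics/{k}.npz"));d=c["d"];p=c["p"];f=200/np.tan(np.radians(c["vfov"])/2);o=[]
    for v in range(20,150,5):
        r=d[v,285:360];ok=(r>0)&(r<.40);u=np.where(ok)[0]+285
        if len(u)>4: z=np.median(d[v,u]);o.append([(u.mean()-c["cx"])/f*z,(v-c["cy"])/f*z,z])
    o=np.array(o);q=o-np.median(o,0);o=o[np.hypot(q[:,0],q[:,2])<.1]
    kx,kz=np.polyfit(o[:,1],o[:,0],1),np.polyfit(o[:,1],o[:,2],1)
    return np.degrees(np.arctan([kx[0],kz[0]])).round(2),np.polyval(kz,-.05).round(4),len(o)
E
python3 - <<'E'
from h import *
snap("wrist","w6");print(handle("w2"),handle("w3"),handle("w6"))
print("now");nod("s6",[(270+x/2.857,220+y/2.857) for x,y in((129,189),(157,123),(232,128),(260,198),(220,240),(183,237))])
E
```

```text
(array([-0.08, 15.33]), np.float64(0.209), 26) (array([-0.  ,  0.08]), np.float64(0.2961), 26) (array([-0.68, 13.33]), np.float64(0.1123), 26)
now
[0.629 0.19 ] r 0.058 ang -23.0
[0.57  0.152] r 0.061 ang -95.0
[0.525 0.194] r 0.053 ang -160.0
[0.554 0.261] r 0.053 ang 115.0
[0.603 0.271] r 0.064 ang 65.0
[0.623 0.251] r 0.061 ang 39.0
```

```bash
cat >> h.py <<'E'
def handle(k,pos,q):
    """handle line in the tool frame: tilt (deg, + = end towards fingertips i.e. head up), yaw (deg), top z at x=0 (mm)"""
    c=dict(np.load(f"pics/{k}.npz"));P=cloud(c,c["d"]);T=(P-pos)@Ro.from_quat(q).as_matrix()
    m=(c["d"]>0)&(abs(T[...,1])<.012)&(T[...,0]>.06)&(T[...,0]<.2)&(abs(T[...,2]+.008)<.025);t=T[m]
    t=t[abs(t[:,1]-np.median(t[:,1]))<.02];kz,ky=np.polyfit(t[:,0],t[:,2],1),np.polyfit(t[:,0],t[:,1],1)
    return np.degrees(np.arctan([kz[0],ky[0]])).round(2),(kz[1]*1e3).round(1),len(t)
E
python3 - <<'E'
from h import *
s=env.sense()
print(handle("w2",G+[0,0,.04],pose(Y0,0,False)),handle("w3",np.array([.5747,.3285,.2151]),pose(YM,0,False)),handle("w6",s["tool_pos"],s["eef_rot"]))
E
```

```text
(array([ 0.06, -0.11]), np.float64(-8.7), 4432) (array([ 0.12, -0.16]), np.float64(-8.8), 4421) (array([1.96, 0.6 ]), np.float64(-8.4), 4290)
```

The pestle has turned 1.9° head-up in the grip, which I can correct on the way back. One more gentle push for the lagging nodule, clockwise this time.

```bash
python3 - <<'E'
from h import *
import h
R=np.radians
h.ZB=.031
B=lambda r,a:ball(r,a,.031)[0]
def go(p,f,mf):
    hit=env.movel(p,feed=f,max_force=mf);s=env.sense();print(hit,s["ft_force"].round(1));return hit
go(B(0,0),.12,12)
for r,a in((.048,158),(.048,146),(.048,134),(.048,122),(.048,110)):
    if go(B(r,R(a)),.06,12):break
go(B(0,0),.1,15)
env.movel(ball(0,0,.15)[0],feed=.15);env.dwell(.1)
snap("scene","s7");snap("wrist","w7");s=env.sense();print(s["t"],rimfit("s7"),handle("w7",s["tool_pos"],s["eef_rot"]))
a=cv2.imread("pics/s7.png");cv2.imwrite("pics/s7c.png",np.hstack([cv2.resize(a[220:330,270:410],(400,314)),cv2.resize(a[110:260,150:340],(398,314))]))
E
```

```text
False [ 0.6  0.1 -5.2]
False [-0.4 -0.3 -5.7]
False [ 0.3  0.9 -5. ]
False [ 0.4  0.1 -5.2]
False [-0.6 -0.5 -6.2]
False [-1.  -0.6 -6.9]
False [-0.6  0.3 -5.5]
34.9 (array([0.5777, 0.2149]), 947) (array([1.95, 0.64]), np.float64(-8.5), 4249)
```

View pics/s7c.png

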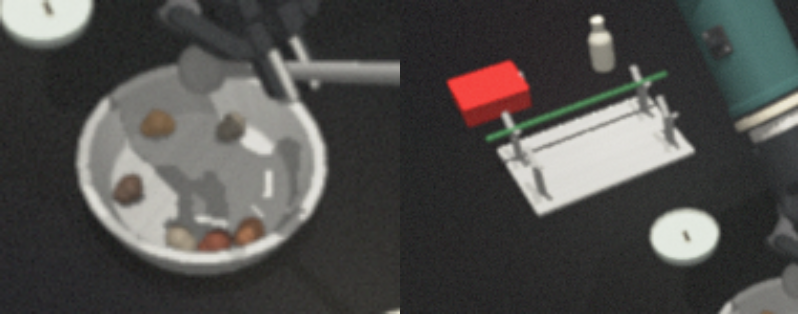

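All six nodules are now well displaced and still in the mortar, the rest is free, and the tilt in the grip is unchanged. Next I level the pestle with the 1.9° correction, carry it back and set it down.

```bash
python3 - <<'E'
from h import *
dt=np.radians(1.93)
for z,th in((.18,.39),(.22,dt)):
    p,q=tcp((*C,z),YM,th);env.goto(p,q)
q=pose(Y0+.013,dt,False)
env.goto(G+[0,0,.11],q);env.dwell(.2)
def wl(k):
    snap("wrist",k);c=dict(np.load(f"pics/{k}.npz"));P=cloud(c,c["d"]);z0=env.sense()["tool_pos"][2]
    m=(c["d"]>0)&(abs(P[...,2]-z0-.008)<.012)&(P[...,0]>.59)&(P[...,0]<.75)&(abs(P[...,1]+.2+.116*(P[...,0]-.537))<.02)
    x,y,z=P[m].T;kz,ky=np.polyfit(x,z,1),np.polyfit(x,y,1);print(k,"pitch",np.degrees(kz[0]).round(2),"yaw",ky[0].round(4),"y@.7",np.polyval(ky,.7).round(4),"dz grip",(np.polyval(kz,.5375)-z0).round(4),m.sum())
wl("w8");f0=avg(5);print(f0)
print(env.movel(G+[0,0,.006],feed=.08,max_force=10),avg(4)-f0)
wl("w9")
hit=env.movel(G+[0,0,-.0005],feed=.015,max_force=3);s=env.sense();print(hit,s["tool_pos"]-G,avg(5)-f0,s["t"])
E
```

```text
w8 pitch 0.03 yaw -0.112 y@.7 -0.2158 dz grip 0.0088 4867
[ 1.340e-01  1.710e-01 -5.299e+00  4.000e-03  3.600e-02  3.000e-03]
False [-0.395 -0.712 -0.486 -0.008 -0.017 -0.003]
w9 pitch 0.03 yaw -0.1139 y@.7 -0.2171 dz grip 0.0089 4862
True [1.00100104e-04 7.59989939e-05 1.61162717e-04] [ 1.369  0.175  9.936  0.038 -0.197  0.031] 40.1
```

```bash
python3 - <<'E'
from h import *
env.movel(G+[0,0,.0006],feed=.01);print(avg(5))
env.command_gripper(.05);env.dwell(.3)
env.movel(G+[0,0,.11],feed=.08);env.goto((.45,0.0,.35),pose(0,0,False));env.dwell(.3)
snap("scene","s10");snap("side","s10b");s=env.sense();print(s["t"],avg(5),rimfit("s10"))
a=cv2.imread("pics/s10.png");cv2.imwrite("pics/s10c.png",np.vstack([cv2.resize(a[110:330,150:470],(640,440))]))
b0=cv2.imread("pics/scene0.png")[140:215,160:310];cv2.imwrite("pics/cmp.png",np.vstack([cv2.resize(b0,(600,300)),cv2.resize(a[140:215,160:310],(600,300))]))
E
```

```text
[ 1.027  0.148 -2.03   0.012 -0.146  0.024]
44.4083 [ 0.36  -0.416  0.006 -0.01  -0.015  0.016] (array([0.5772, 0.2149]), 1124)
```

View pics/cmp.png

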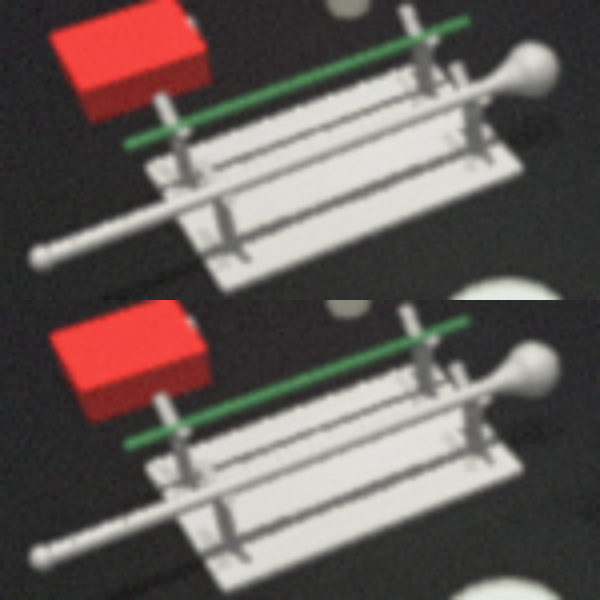

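View pics/s10c.png

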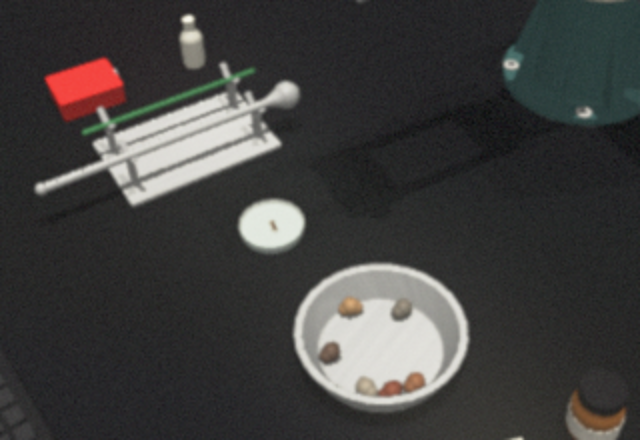

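The before and after crops match: the pestle lies in the same two notches, with its head at (530,70) in both. All six nodules are in the mortar, and the bystanders in view are where they were.

```bash
python3 -c "
from workcell import env
print(env.finish_job())"
```

```text
the job is handed in; nothing more can be done
None
```

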